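Stand the knocked-over paging microphone back up and hold its talk key

ROBOT

A 6-joint arm with a two-finger parallel gripper is mounted at the origin on the work surface. World frame = base frame: x ahead of the robot, y to its left, z up, the work surface at z = 0. Lengths are in mm, angles in rad, forces in N, time in s.
With the tool pointing down it reaches from about 275 to 1000 mm from the base axis. Payload 8.4 kg.
Tool frame: the origin (TCP) lies between the finger pads; the fingertips stand r.finger_overhang ahead of it and the grasp point (between the pads) is the TCP (r.finger_overhang is the distance from the TCP to the fingertips, in mm); z points along the fingers, y is the line along which they close (so a half turn about z gives the same grasp; the last joint's range is limited). The gripper opens to 85 mm and grips with 20 to 120 N. Pads are 22 mm wide; open, the fingers measure 114 mm over their backs; the gripper's body (76 mm by 85 mm) begins 54 mm behind the grasp point. The pads swing forward as they close: fully open they stand 13 mm farther back than shut.
Start: joints at [1.338, 0.353, 1.633, -0, 1.155, -0.002], TCP at [142.971, 608.43, 250.281] pointing down, gripper open.
Joint ranges: [-2.63, 2.63], [-0.92, 2.1], [0.06, 2.66], [-1.3, 4.44], [0, 2.69], [-3.02, 3.02]. Speed limits (rad/s): [2.22, 2.22, 2.79, 3.14, 3.14, 3.14].

INTERFACE

Orientations are given as [roll, pitch, yaw] about the fixed x, y, z axes, in that order (R = Rz(yaw) Ry(pitch) Rx(roll)).
In Python, from rig import r, cams, sign_off gives the robot as it stands.
- The arm moves only by the shell command python3 -m crank 'ROWS' [FORCE]. ROWS is JSON, a list of rows, each a list of 7 numbers: the shift along the tool's x, y, z in m, then the turn, a rotation vector about the tool's x, y, z in rad, then the closure, from 0 (fully open) to 1 (shut). In form: [[dx, dy, dz, ax, ay, az, gripper], ...]. A call has 1 to 5 rows; each row is the pose to reach, as a shift and turn from the pose commanded when the call began, along the tool's axes at that moment; what a row does not reach only later rows make up. A row lasts 1/10 s, in which the tool goes at most 50 mm and 8.59 degrees, less where a joint would pass 70% of its speed; a pose out of reach is approached as far as the arm can. A call with a gripper value outside its range is refused whole. The fingers move at their own pace and stop on an object; FORCE is the grip in N (left out, the last holds). Time passes only in rows, so rows that repeat a pose let the fingers close. It gives the time, the measured TCP pose, the force, the opening and the grip force at its end, in the units of the state.
- r.sense(): the state, without advancing time (a new reading comes with each control period).
- cams.grab_frame(name): name is "scene" or "side" or "wrist"; returns a dict with "image" (480x640x3 uint8, red, green, blue), "fx", "fy", "cx", "cy" (pixels), "position" and "orientation" of the camera in the world. Camera axes: x right, y down, z forward; pixel columns grow to the right and rows downward; lengths in mm; the calibration is good to about 2 mm. A picture is of the moment at which its call begins. There is no depth.
- sign_off(): hands the job in; it is judged then, once.
The state is a dict: "clock": time; "qpos": joint angles; "qvel": joint speeds; "joint_efforts": joint torques, N m; "eef_pos": TCP position; "tcp_rot": TCP orientation; "contact_force": force on the tool from outside, world axes, zero at the start; "wrist_torque": the same for the moment, N m; "opening": opening from 0.0 (shut) to 1.0 (fully open); "grasp_force": force on a finger pad.
Only numpy, scipy, OpenCV 4.12 (cv2) and the standard library are available. Lean on these libraries where they do the work, as an engineer would, in place of code of your own. Each camera call takes 0.05 s, during which the arm holds its last target. There are 200 camera calls.

TASK

The announcer's gooseneck microphone has been knocked onto its face: without gripping or lifting it and without touching its neck, push gently on its raised base with the fingertips until it tips back and stands on its feet on the spot. Then press its red talk key fully down with a fingertip and finish while still holding the key down, so that the announcer can speak. Leave the mug, the roll of tape and the vocal microphone alone.

Things in the scene. Friction and masses are not known exactly. Their poses are not given: they have to be found in the camera images.
- mic: Fallen paging microphone, 0.5 kg. Charcoal base 120 mm deep (own x, + = front) by 180 wide (own y, + = left) on rubber feet; its sides start 3 mm above the origin; sloping aluminium top panel 23 mm above it at the front, 35 at the back. Origin: middle of the underside, at foot level; own z is up when it stands. Now it leans 71 degrees, z toward its front, lying on base front edge and head.
- mic_neck: Gooseneck and black foam head, fixed to the base (same frame as mic). Neck 11 mm thick, from (-30, 60, 30) mm up to z = 110, then bent forward in the plane y = 60 to the head, 36 mm thick, ending near (146, 60, 275). Now it lies on the desk beyond the base, away from the robot, and swings up as the base goes down. Not to be touched.
- mic_front (a point): Middle of the lower front edge of the microphone's base, at (60, 0, 3) mm in its frame: the edge it lies on and turns about; it may slide a little (up to about 30 mm) while the base is pushed.
- push_spot (a point): A good place to push: on the top panel near the back edge, on the half away from the neck, (-43, -50, 33) mm in the microphone's frame, now 0.11 m above the desk; the panel there faces forward, away from the robot to within 35 degrees, and 19 degrees up. 1 to 4 N along the panel's inward normal turns the base; below a lean of about 37 degrees it drops onto its feet by itself.
- key_top (a point): Middle of the top face of the red talk key, 30 mm (x) by 52 mm (y), at the front right of the panel: (24, -50, 37) mm in the microphone's frame while released. It stands 8 mm proud of the panel and moves down square to it (the panel slopes 6 degrees down to the front). The point rides with the key.
- talk_key (a joint): Travel of the talk key: 0 released, 0.006 m fully down. A spring pushes it back: about 1.4 N to start, 4 N fully down.
- mug: Blue ceramic mug, 80 mm across, 92 mm high, loose. Origin: middle of its underside, z up. Leave it alone.
- tape_roll: Roll of orange tape lying flat, 104 mm across, 25 mm high, loose. Origin: middle of its underside, z up. Leave it alone.
- vocal_mic: Hand-held vocal microphone standing upright in the clip of a round desk stand, foot 110 mm across, 190 mm high, loose. Origin: middle of its underside, z up. Leave it alone.

How it is judged:
By the outcome, as a careful person would: the job done as asked, in the order asked, and still so for the second after the job is handed in, while the arm keeps its last pose, push and grip.
It also fails if it takes over 48 s, if anything falls off the work surface, if the arm or the gripper's body presses on something with over 40 N, if the wrist force passes 120 N, or if a joint passes its speed limit or range.

## Working session

There is one attempt and no reset: what is moved stays moved. The work goes in short steps, Python scripts to look and compute and a shell command to move; the robot and the scene stay as the last step left them, time stands still between calls to the robot, and variables do not carry over. Pictures are saved under pics/ and viewed, at most 10 in all, crops included, and the job is handed in when it is done.

```bash
ls; mkdir -p pics
python3 - <<'E'
from rig import r,cams
import cv2
print(r.sense(), r.finger_overhang)
for n in ["scene","side"]:
    f=cams.grab_frame(n); cv2.imwrite(f"pics/{n}0.png",f["image"][:,:,::-1])
    print(n,{k:f[k] for k in f if k!="image"})
E
```

```text
pics
{'clock': 0.0, 'qpos': array([ 1.33760521e+00,  3.53609871e-01,  1.63417592e+00,  1.60215215e-05,
        1.15517480e+00, -2.38472917e-03]), 'qvel': array([ 0.00159873,  0.00077852, -0.00087361,  0.0008441 ,  0.00042422,
       -0.0004992 ]), 'joint_efforts': array([-1.95203676e-03, -6.05255556e+01, -3.42059934e+01, -9.69814505e-05,
        9.61237791e-03, -1.24045457e-06]), 'eef_pos': array([142.85547984, 607.97818219, 249.56767982]), 'tcp_rot': array([-3.14022475e+00, -1.79108054e-05,  2.91077978e+00]), 'contact_force': array([-0.36325191, -0.18084191,  0.0544694 ]), 'wrist_torque': array([ 0.06072654, -0.01087812,  0.02003225]), 'grasp_force': 0.0, 'opening': 0.9984097124634796} 19.0
scene {'fx': 522.0599032489442, 'fy': 522.0599032489442, 'cx': 315.603710377001, 'cy': 239.8594257192136, 'position': array([1362.49863993,  281.92676755,  936.73966753]), 'orientation': array([-2.31629498,  0.00863002,  1.91536609])}
side {'fx': 535.9458829325841, 'fy': 535.9458829325841, 'cx': 321.91887228513593, 'cy': 240.62736627108004, 'position': array([ 348.34729281, -901.55931786,  981.71887374]), 'orientation': array([-2.35789872,  0.00414658, -0.17718883])}
```

View pics/scene0.png

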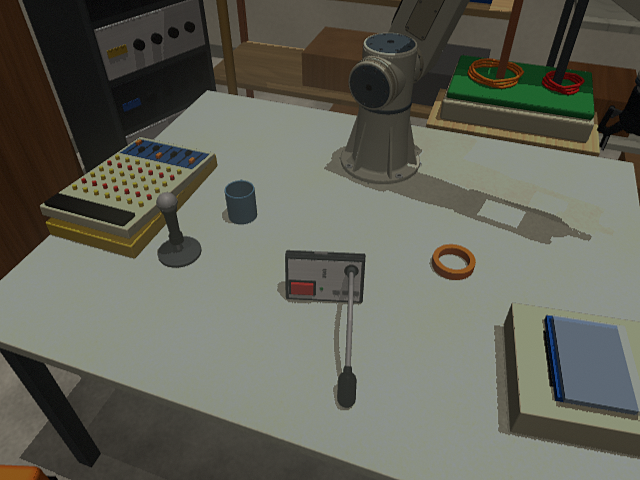

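View pics/side0.png

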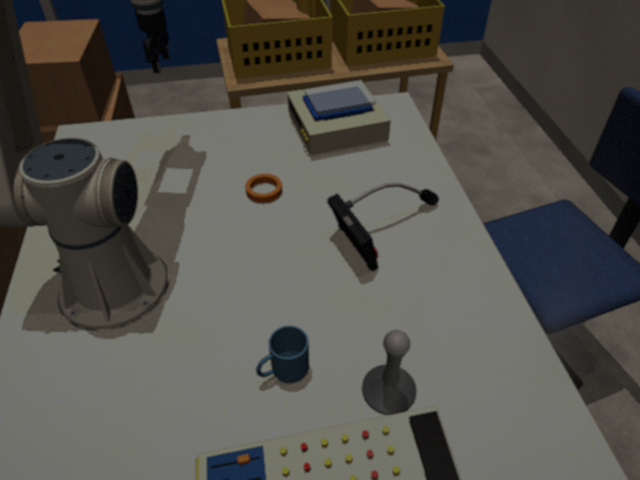

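The scene view shows the base on its front edge at about px (287-365, 251-302), with the key at (302,288), the neck root at (351,270) and the head at (346,388). The tape is at (454,261), the mug at (240,202) and the vocal mic at (180,250). I'll enlarge both views to read the corners.

Run:
```python
import cv2,numpy as np
a=cv2.imread("pics/scene0.png")[235:325,270:390]; b=cv2.imread("pics/side0.png")[170:290,300:460]
a=cv2.resize(a,None,fx=6,fy=6,interpolation=cv2.INTER_CUBIC); b=cv2.resize(b,None,fx=5,fy=5,interpolation=cv2.INTER_CUBIC)
cv2.imwrite("pics/a.png",a);cv2.imwrite("pics/b.png",b)
```

```text
(no output)
```

View pics/a.png

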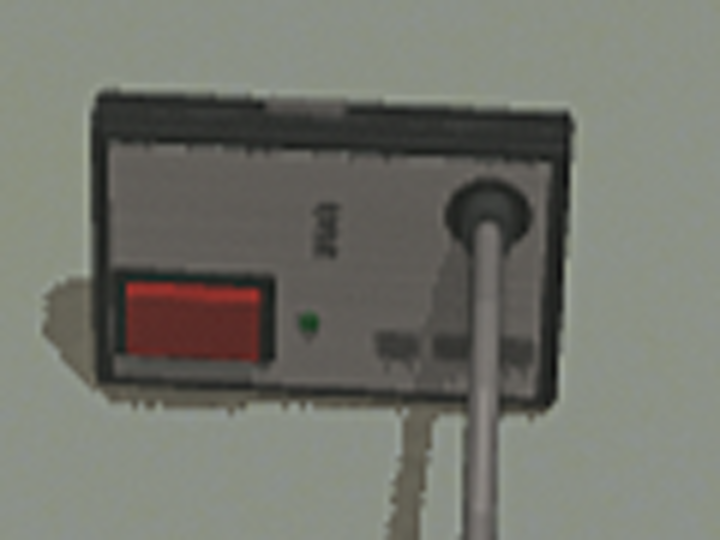

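View pics/b.png

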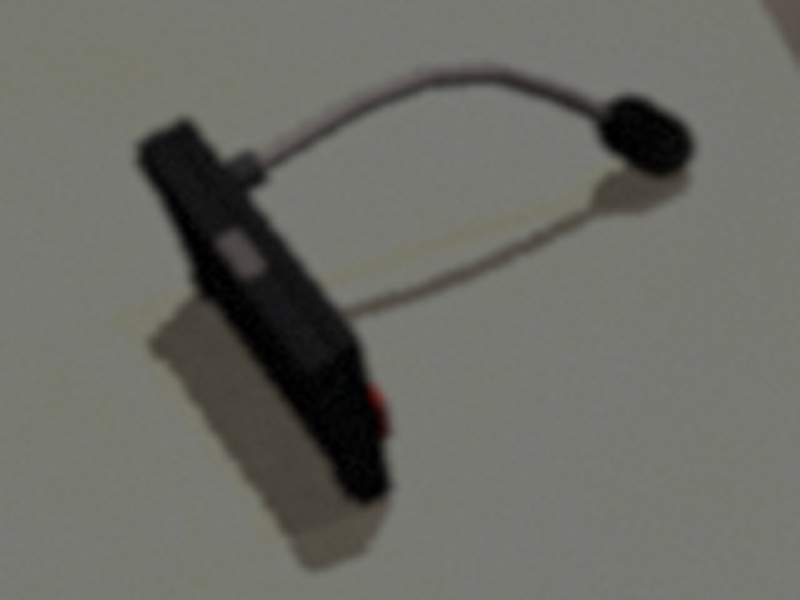

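```bash
cat > h.py <<'E'
import numpy as np,cv2
from scipy.optimize import least_squares
from scipy.spatial.transform import Rotation as Rn
def proj(f,P):
    R=Rn.from_euler('xyz',f["orientation"]).as_matrix()
    p=(np.atleast_2d(P)-f["position"])@R
    return np.c_[f["fx"]*p[:,0]/p[:,2]+f["cx"],f["fy"]*p[:,1]/p[:,2]+f["cy"]]
def mic(q,P):  # q: front edge x,y, height, yaw, lean(deg)
    R=Rn.from_euler('ZY',[q[3],np.radians(q[4])])
    return R.apply(np.atleast_2d(P)-[60,0,3])+[q[0],q[1],q[2]]
def tool(P,s):  # world point -> tool frame
    return Rn.from_euler('xyz',s["tcp_rot"]).inv().apply(np.asarray(P)-s["eef_pos"])
E
python3 - <<'E'
from h import *
from rig import cams,r
A=cams.grab_frame("scene");B=cams.grab_frame("side")
pa=[((-60,-90,3),(98,95)),((-60,90,3),(572,113)),((60,-90,23),(100,385)),((60,90,23),(551,407)),((24,-50,37),(192,330)),((-30,60,30+5),(487,215))]
pb=[((-60,-90,35),(357,340)),((-60,-90,3),(312,372)),((-60,90,3),(140,152)),((-60,90,35),(188,120))]
def res(q):
    ra=proj(A,mic(q,[p for p,_ in pa]))-(np.array([u for _,u in pa])/6+[270,235])
    rb=proj(B,mic(q,[p for p,_ in pb]))-(np.array([u for _,u in pb])/5+[300,170])
    return np.r_[ra.ravel(),rb.ravel()]
s=least_squares(res,[600,200,0,0,71],loss='soft_l1'); q=s.x
print(q.round(3)); print(res(q).reshape(-1,2).round(1).tolist())
R=Rn.from_euler('ZY',[q[3],np.radians(q[4])])
for n,p in dict(push=(-43,-50,33),key=(24,-50,37),head=(146,60,275)).items(): print(n,mic(q,p).round(1))
n=R.apply([-.1,0,1]); print("panel normal",n)
q2=q.copy();q2[4]=0;q2[2]=3;print("standing key",mic(q2,(24,-50,37)).round(1))
# objects on desk
def ray(f,u,z):
    R_=Rn.from_euler('xyz',f["orientation"]).as_matrix()
    d=R_@np.array([(u[0]-f["cx"])/f["fx"],(u[1]-f["cy"])/f["fy"],1]); return f["position"]+d*(z-f["position"][2])/d[2]
print("tape",ray(A,(454,261),20),"mug",ray(A,(240,187),92),"vocal",ray(A,(180,252),10))
s=r.sense();print(s["clock"],tool(mic(q,(-43,-50,33))[0],s))
E
```

```text
[584.424  16.203  -3.646  37.973  76.478]
[[-0.6, -0.1], [-0.3, 0.3], [-0.9, -0.2], [0.5, -0.2], [0.0, 0.5], [-0.1, 1.6], [1.5, 0.3], [-1.6, 0.5], [-2.2, -2.0], [-0.6, -1.5]]
push [[602.9 -30.5 103.5]]
key [[621.7 -25.3  39.3]]
head [[842.1 151.1 -23.7]]
panel normal [0.91340358 0.25710175 0.33104772]
standing key [[563.3 -41.7  37. ]]
tape [390.47954814 288.172917    20.        ] mug [ 373.58569856 -296.39660237   92.        ] vocal [ 577.75702623 -377.18313111   10.        ]
0.2 [-593.90133303 -516.41692911  146.76461395]
```

Run:
```python
from h import *
from rig import cams,r
A=cams.grab_frame("scene")
pa=[((-60,-90,3),(98,95)),((-60,90,3),(572,113)),((60,-90,23),(100,385)),((60,90,23),(551,407)),((24,-50,37),(192,330)),((-30,60,33),(487,215))]
def res(p):
    q=[p[0],p[1],0,p[2],71]
    return (proj(A,mic(q,[p for p,_ in pa]))-(np.array([u for _,u in pa])/6+[270,235])).ravel()
p=least_squares(res,[590,20,.27]).x; q=[p[0],p[1],0,p[2],71]
print(p,res(p).reshape(-1,2).round(1).tolist())
s=r.sense();P=mic(q,(-43,-50,33))[0]
for L in (71,65,60,55,50,45,40,35,30):
    q[4]=L;print(L,mic(q,(-43,-50,33)).round(0))
q[4]=71;print("head",mic(q,(146,60,275)).round(0))
f=np.array([np.cos(p[2]),np.sin(p[2]),0])
T=P+50*f; T[2]=250; print("hover",T,"tool shift mm",tool(T,s).round(0),"yaw turn",3.1416+p[2]-s["tcp_rot"][2])
```

```text
[5.92240468e+02 1.90788924e+01 2.72479771e-01] [[-0.1, -1.1], [0.0, -0.6], [-1.1, 0.7], [0.9, 0.9], [0.1, 0.2], [0.2, -0.4]]
71 [[601. -30. 107.]]
65 [[590. -33. 106.]]
60 [[581. -36. 104.]]
55 [[572. -38. 102.]]
50 [[564. -41.  98.]]
45 [[556. -43.  94.]]
40 [[548. -45.  89.]]
35 [[541. -47.  84.]]
30 [[534. -49.  77.]]
head [[851. 154.   7.]]
hover [648.87452144 -17.01121026 250.        ] tool shift mm [-636. -493.    0.] yaw turn 0.5033167626653601
```

```bash
cat > to.py <<'E'
import sys
from h import *
from rig import r
s=r.sense(); T=[float(v) for v in sys.argv[1:4]]
R=Rn.from_euler('xyz',s["tcp_rot"])
G=Rn.from_euler('xyz',[np.pi,0,np.pi+.272])
if len(sys.argv)>4: G=G*Rn.from_rotvec([0,np.radians(float(sys.argv[4])),0])
print("t",round(s["clock"],2),"pos",s["eef_pos"].round(1),"F",s["contact_force"].round(1),"open",round(s["opening"],2))
print("shift m",(tool(T,s)/1000).round(4),"turn",(R.inv()*G).as_rotvec().round(3))
E
python3 -m crank '[[-0.636,-0.493,0,0,0,-0.5,1],[-0.636,-0.493,0,0,0,-0.5,1],[-0.636,-0.493,0,0,0,-0.5,1],[-0.636,-0.493,0,0,0,-0.5,1],[-0.636,-0.493,0,0,0,-0.5,1]]' 40; python3 to.py 649 -17 250
```

```text
clock: 0.75
eef_pos: [299.5, 414.8, 250.4]
tcp_rot: [3.141, 0.0, -2.87]
contact_force: [1.1, 0.1, 0.4]
opening: 0.143
grasp_force: 0.0
t 0.75 pos [299.5 414.8 250.4] F [1.1 0.1 0.4] open 0.14
shift m [-2.207e-01 -5.098e-01  4.000e-04] turn [ 0.  0. -0.]
```

```bash
python3 -m crank '[[-0.22,-0.51,0,0,0,0,1],[-0.22,-0.51,0,0,0,0,1],[-0.22,-0.51,0,0,0,0,1],[-0.22,-0.51,0,0,0,0,1],[-0.22,-0.51,0,0,0,0,1]]' >/dev/null; python3 to.py 649 -17 250
```

```text
t 1.25 pos [456.1 219.6 250.5] F [0.2 0.6 0.7] open -0.0
shift m [-0.123  -0.2794  0.0005] turn [ 0.     0.001 -0.003]
```

```bash
python3 -m crank '[[-0.123,-0.279,0,0,0,0,1],[-0.123,-0.279,0,0,0,0,1],[-0.123,-0.279,0,0,0,0,1],[-0.123,-0.279,0,0,0,0,1],[-0.123,-0.279,0,0,0,0,1]]' >/dev/null; python3 to.py 649 -17 250
```

```text
t 1.75 pos [614.2  25.8 250.3] F [-0.2  2.2  0.7] open 0.0
shift m [-0.0222 -0.0505  0.0003] turn [ 0.     0.    -0.003]
```

```bash
python3 -m crank '[[-0.022,-0.05,0,0,0,0,1],[-0.022,-0.05,0.04,0,0,0,1],[-0.022,-0.05,0.08,0,0,0,1],[-0.022,-0.05,0.128,0,0,0,1],[-0.022,-0.05,0.128,0,0,0,1]]' ; python3 to.py 620 -25 122
python3 - <<'E'
from rig import cams
import cv2
f=cams.grab_frame("side"); cv2.imwrite("pics/s1.png",cv2.resize(f["image"][150:300,280:480,::-1],None,fx=4,fy=4))
E
```

```text
clock: 2.25
eef_pos: [643.2, -14.8, 115.9]
tcp_rot: [3.138, -0.011, -2.873]
contact_force: [-0.3, 0.1, -0.9]
opening: 0.001
grasp_force: 0.0
t 2.25 pos [643.2 -14.8 115.9] F [-0.3  0.1 -0.9] open 0.0
shift m [ 0.0251 -0.0037 -0.0058] turn [ 0.003 -0.011 -0.003]
```

View pics/s1.png

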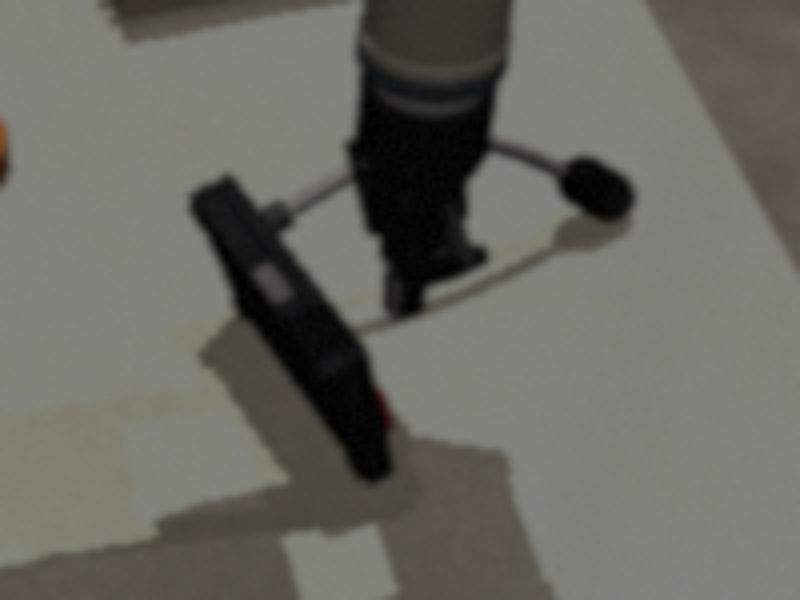

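The closed fingertips are at about (400,310) in the crop, standing in front of the panel's right half, with roughly 30 mm of gap and the neck well clear. Next I approach and make contact.

```bash
python3 -m crank '[[0.01,-0.003,-0.004,0,0,0,1],[0.02,-0.003,-0.004,0,0,0,1],[0.025,-0.003,-0.004,0,0,0,1],[0.028,-0.003,-0.004,0,0,0,1],[0.031,-0.003,-0.004,0,0,0,1]]' ; python3 -m crank '[[0.003,0,0,0,0,0,1],[0.006,0,0,0,0,0,1],[0.009,0,0,0,0,0,1],[0.012,0,0,0,0,0,1]]'
```

```text
clock: 2.8
eef_pos: [618.7, -25.9, 127.4]
tcp_rot: [-3.141, 0.002, -2.872]
contact_force: [0.8, 0.3, 0.2]
opening: -0.004
grasp_force: 0.0
clock: 3.2
eef_pos: [607.3, -28.9, 126.4]
tcp_rot: [-3.141, 0.001, -2.872]
contact_force: [2.5, 0.4, -0.0]
opening: -0.001
grasp_force: 0.9
```

```bash
python3 -m crank '[[0.004,0,0.001,0,0,0,1],[0.008,0,0.002,0,0,0,1],[0.012,0,0.003,0,0,0,1],[0.016,0,0.005,0,0,0,1],[0.02,0,0.006,0,0,0,1]]'
python3 - <<'E'
from rig import cams
import cv2
f=cams.grab_frame("side"); cv2.imwrite("pics/s2.png",cv2.resize(f["image"][150:300,280:480,::-1],None,fx=4,fy=4))
E
```

```text
clock: 3.7
eef_pos: [587.2, -34.4, 120.0]
tcp_rot: [3.141, -0.0, -2.872]
contact_force: [0.9, 1.5, 0.9]
opening: 0.002
grasp_force: 0.8
```

View pics/s2.png

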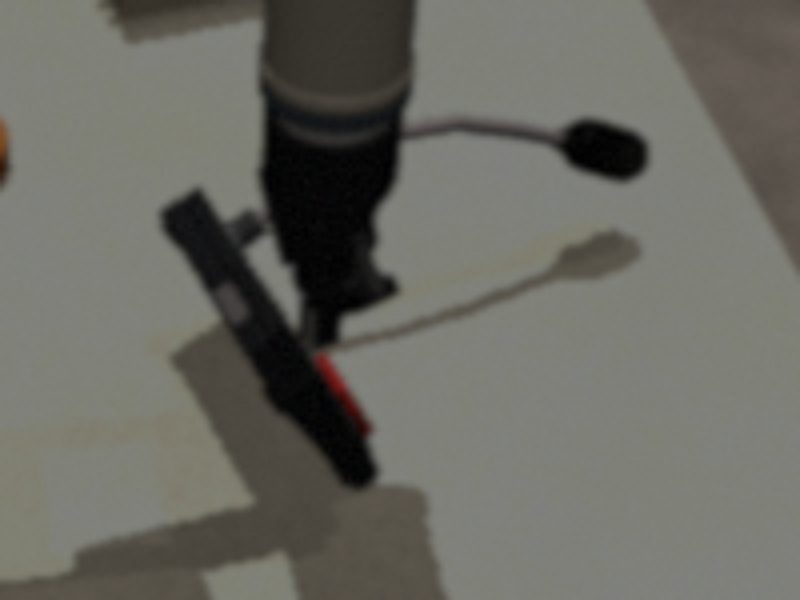

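It is tipping: the head is off the desk at (605,150), and the tip is on the panel at (320,345), just behind the key. Continuing along the arc.

```bash
python3 -m crank '[[0.004,0,0.001,0,0,0,1],[0.008,0,0.002,0,0,0,1],[0.012,0,0.003,0,0,0,1],[0.016,0,0.005,0,0,0,1],[0.02,0,0.007,0,0,0,1]]' ; python3 -m crank '[[0.004,0,0.002,0,0,0,1],[0.007,0,0.004,0,0,0,1],[0.01,0,0.006,0,0,0,1],[0.013,0,0.008,0,0,0,1],[0.016,0,0.01,0,0,0,1]]' ;python3 - <<'E'
from rig import cams
import cv2
f=cams.grab_frame("side"); cv2.imwrite("pics/s3.png",cv2.resize(f["image"][150:300,280:480,::-1],None,fx=4,fy=4))
E
```

```text
clock: 4.25
eef_pos: [568.0, -39.8, 113.1]
tcp_rot: [3.142, -0.0, -2.872]
contact_force: [-0.7, 0.5, 0.7]
opening: -0.001
grasp_force: 0.3
clock: 4.75
eef_pos: [552.8, -44.0, 103.1]
tcp_rot: [3.142, -0.0, -2.872]
contact_force: [-0.5, -0.7, -0.6]
opening: -0.002
grasp_force: 0.0
```

View pics/s3.png

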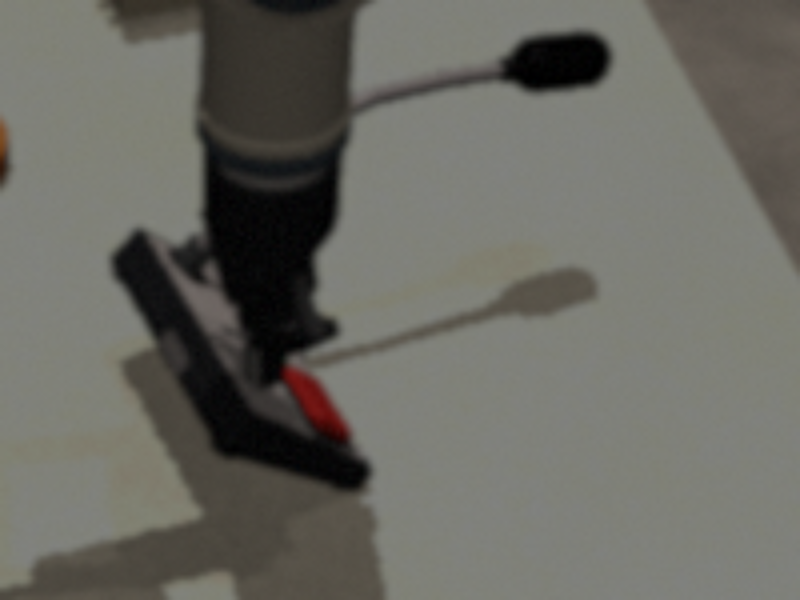

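```bash
python3 -m crank '[[0.003,0,0.003,0,0,0,1],[0.006,0,0.006,0,0,0,1],[0.009,0,0.009,0,0,0,1],[0.009,0,0.009,0,0,0,1],[0.009,0,0.009,0,0,0,1]]'; python3 -m crank '[[0,0,-0.03,0,0,0,1],[0,0,-0.06,0,0,0,1],[0,0,-0.06,0,0,0,1],[0,0,-0.06,0,0,0,1],[0,0,-0.06,0,0,0,1]]' ;python3 - <<'E'
from rig import cams
import cv2
f=cams.grab_frame("scene"); cv2.imwrite("pics/c4.png",f["image"][:,:,::-1]);
cv2.imwrite("pics/c4z.png",cv2.resize(f["image"][200:340,250:430,::-1],None,fx=4,fy=4))
f=cams.grab_frame("side"); cv2.imwrite("pics/s4.png",cv2.resize(f["image"][150:300,280:480,::-1],None,fx=4,fy=4))
E
```

```text
clock: 5.3
eef_pos: [544.4, -46.3, 94.2]
tcp_rot: [3.142, -0.0, -2.872]
contact_force: [-0.2, 0.3, 0.1]
opening: -0.002
grasp_force: 0.0
clock: 5.8
eef_pos: [543.9, -46.2, 153.6]
tcp_rot: [3.141, -0.001, -2.872]
contact_force: [-0.7, -0.1, -0.1]
opening: 0.004
grasp_force: 0.0
```

View pics/c4z.png

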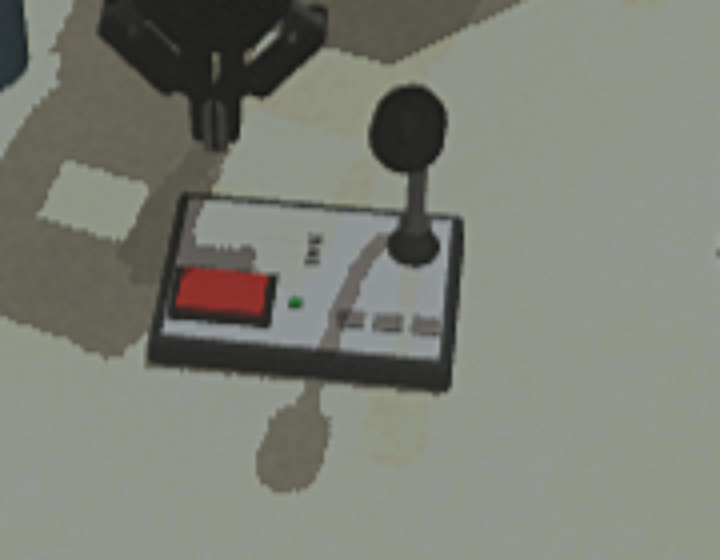

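View pics/s4.png

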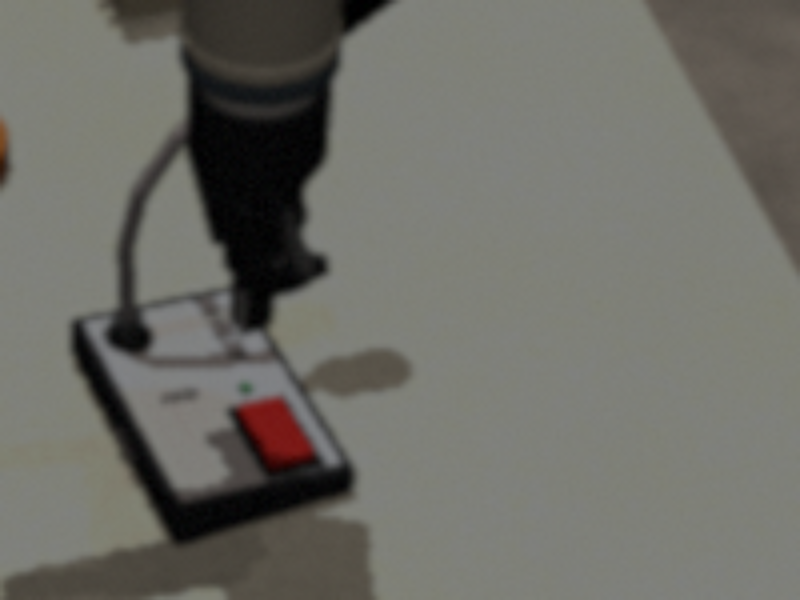

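The microphone stands upright. The key is red, centred near (223,292) in the scene crop and (277,435) in the side crop. I fit its standing pose from the corners.

```bash
cat > fit2.py <<'E'
from h import *
from rig import cams
A=cams.grab_frame("scene");B=cams.grab_frame("side")
pa=[((-60,-90,35),(181,195)),((-60,90,35),(463,217)),((60,-90,3),(148,365)),((60,90,3),(448,391)),((60,-90,23),(152,338)),((60,90,23),(451,364))]
pb=[((-60,90,35),(73,322)),((-60,-90,35),(178,503)),((60,-90,23),(352,470)),((-60,-90,3),(182,543)),((60,-90,3),(350,492))]
def res(p):
    q=[p[0],p[1],3,p[2],0]
    return np.r_[(proj(A,mic(q,[p for p,_ in pa]))-(np.array([u for _,u in pa])/4+[250,200])).ravel(),
     (proj(B,mic(q,[p for p,_ in pb]))-(np.array([u for _,u in pb])/4+[280,150])).ravel()]
p=least_squares(res,[590,20,.27],loss='soft_l1').x; q=[p[0],p[1],3,p[2],0]
print(p,res(p).reshape(-1,2).round(1).tolist())
k=mic(q,(24,-50,37))[0];print("key",k)
print("key px crops",((proj(A,k)-[250,200])*4).round(),((proj(B,k)-[280,150])*4).round())
E
python3 fit2.py
```

```text
[5.88221150e+02 1.80625444e+01 2.19753448e-01] [[-0.9, -1.0], [0.5, -0.7], [0.0, 0.7], [0.7, 1.0], [-1.4, 1.8], [0.4, 2.1], [-2.8, -1.1], [-1.7, 3.0], [0.8, -0.2], [-2.7, 1.9], [0.8, -0.2]]
key [563.98635646 -38.58262112  37.        ]
key px crops [[222. 291.]] [[274. 426.]]
```

```bash
sed -i 's/np.pi+.272/np.pi+.24/' to.py; python3 to.py 568 -39 80 6
```

```text
t 6.0 pos [543.9 -46.2 153.4] F [-0.2 -0.5 -0.4] open 0.0
shift m [-0.0253  0.0005  0.0734] turn [-0.001  0.103  0.029]
```

```bash
python3 -m crank '[[-0.025,0,0,0,0.1,0.03,1],[-0.025,0,0.03,0,0.1,0.03,1],[-0.025,0,0.06,0,0.1,0.03,1],[-0.025,0,0.073,0,0.1,0.03,1],[-0.025,0,0.073,0,0.1,0.03,1]]'; python3 to.py 566 -39 56 6
python3 - <<'E'
from rig import cams
import cv2
a=cams.grab_frame("scene")["image"][220:310,260:380,::-1]; b=cams.grab_frame("side")["image"][195:285,290:390,::-1]
a=cv2.resize(a,(400,300));b=cv2.resize(b,(400,360))
cv2.imwrite("pics/ab.png",cv2.hconcat([a,b[:300]]))
E
```

```text
clock: 6.5
eef_pos: [566.8, -39.5, 79.2]
tcp_rot: [-3.141, -0.104, -2.902]
contact_force: [-0.5, -0.6, 0.4]
opening: 0.001
grasp_force: 0.0
t 6.5 pos [566.8 -39.5  79.2] F [-0.5 -0.6  0.4] open 0.0
shift m [-0.0018  0.0007  0.0232] turn [-0.     0.001 -0.001]
```

View pics/ab.png

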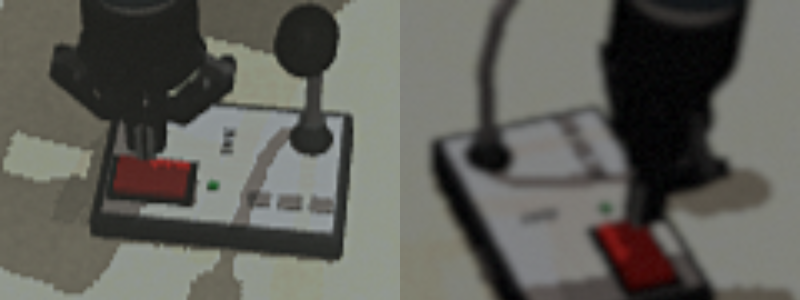

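The fingertip (150,158) hangs centred over the key (153,180) with the neck clear of the hand. Pressing down along the tool axis.

```bash
python3 -m crank '[[-0.001,0,0.008,0,0,0,1],[-0.001,0,0.016,0,0,0,1],[-0.001,0,0.02,0,0,0,1],[-0.001,0,0.022,0,0,0,1],[-0.001,0,0.024,0,0,0,1]]'; python3 -m crank '[[0,0,0.001,0,0,0,1],[0,0,0.002,0,0,0,1],[0,0,0.003,0,0,0,1],[0,0,0.003,0,0,0,1]]';python3 -m crank '[[0,0,0.001,0,0,0,1],[0,0,0.002,0,0,0,1],[0,0,0.002,0,0,0,1]]'
```

```text
clock: 7.1
eef_pos: [567.2, -40.0, 57.2]
tcp_rot: [-3.14, -0.1, -2.903]
contact_force: [0.4, 0.1, -0.7]
opening: -0.001
grasp_force: 0.0
clock: 7.5
eef_pos: [566.9, -40.0, 54.4]
tcp_rot: [-3.14, -0.1, -2.902]
contact_force: [0.3, 0.7, 2.0]
opening: -0.0
grasp_force: 0.9
clock: 7.8
eef_pos: [566.8, -40.1, 52.3]
tcp_rot: [-3.14, -0.1, -2.902]
contact_force: [-0.5, 0.0, 2.9]
opening: 0.001
grasp_force: 1.4
```

```bash
python3 -m crank '[[0,0,0.001,0,0,0,1],[0,0,0.002,0,0,0,1],[0,0,0.002,0,0,0,1]]';python3 -m crank '[[0,0,0.001,0,0,0,1],[0,0,0.001,0,0,0,1]]';python3 -m crank '[[0,0,0.001,0,0,0,1],[0,0,0.001,0,0,0,1]]'
```

```text
clock: 8.1
eef_pos: [566.6, -40.2, 50.3]
tcp_rot: [-3.14, -0.1, -2.902]
contact_force: [-0.4, 0.3, 2.5]
opening: -0.002
grasp_force: 1.8
clock: 8.3
eef_pos: [566.5, -40.2, 49.6]
tcp_rot: [-3.14, -0.1, -2.903]
contact_force: [-0.3, 1.0, 5.5]
opening: 0.005
grasp_force: 3.0
clock: 8.5
eef_pos: [566.6, -40.2, 49.4]
tcp_rot: [-3.14, -0.1, -2.903]
contact_force: [-3.5, 0.8, 15.0]
opening: -0.001
grasp_force: 7.4
```

```bash
python3 -m crank '[[0,0,0,0,0,0,1],[0,0,0,0,0,0,1],[0,0,0,0,0,0,1]]'; python3 -c "
from rig import sign_off
print(sign_off())"
```

```text
clock: 8.8
eef_pos: [566.6, -40.2, 49.5]
tcp_rot: [-3.14, -0.1, -2.902]
contact_force: [-3.1, 1.2, 15.3]
opening: 0.002
grasp_force: 7.5
the job is handed in; nothing more can be done
None
```

I tipped the paging microphone back onto its feet with gentle pushes on its base, then handed the job in at 8.8 s with the fingertips holding the red talk key down at about 15 N; the key's full travel shows in the arm's position and force, as I took no picture of it pressed.

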